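# Pin the sprung idler bracket clear and start the friction drive

### The job

Set the bench friction drive running unloaded: take the stop pin out of its stand, swing the free lever of the sprung bracket away from you against its spring, and stand the pin fully home in the stop hole in the drive's base, so that the lever springs back against the pin and stays there with the idler wheel clear of the roller. Only after that, turn the key on the switch box clockwise as far as it goes and let it spring back to its run position. Leave the beaker and the bottle where they are.

Things in the scene. Friction and masses are not known exactly. Their poses are not given: they have to be found in the camera images.
- stop_hole (a point): Centre of the mouth of the stop hole: vertical, blind, 16 mm diameter, 32 mm deep, 3 mm chamfer, in the base's top (40 mm over the worktop). Axes are the base's. The pivot is at (-42.5, -92) mm from it. A shank pushed along +x at the hole's y meets the lever about 60 mm before the hole; standing over the hole it holds the lever at about 0.6 rad.
- pivot (a point): Upright pivot axis of the bracket, at the lever's mid height (63 mm over the worktop). Hub and spring stand up to 92 mm high within 20 mm of the axis. Axes as the base's.
- lever_end (a point): Centre of the rounded free end of the bracket's lever, a flat steel bar 22 mm wide, 14 mm thick (56 to 70 mm over the worktop, 16 mm clear above the base); 125 mm from the pivot. Its y axis runs along the lever, away from the pivot. The bracket's other arm carries the black idler wheel.
- bracket (a joint): Bracket angle: 0 with idler wheel against the roller (lever along the base's y), growing clockwise seen from above as the lever is pushed to the base's +x; stop at 0.95 rad. A spring always drives it to 0: about 0.11 N m at 0, 0.32 N m at 0.6 rad (some 3 N at the pin). It does not stay by itself; the pin's own shank can push it to the hole.
- pin_head (a point): Centre of the stop pin's black square grip head, 26 x 26 x 36 mm high; x and y axes across its flats, z up. At the start the pin stands upright in a 15 mm hole, 32 mm deep, in the middle of a fixed grey stand (70 x 70 x 44 mm).
- pin_tip (a point): Centre of the flat foot of the pin's shank, tapered over its last 5 mm, 94 mm below the head's centre; z up along the pin. Fully home in the stop hole it is 32 mm below the mouth.
- key_bow (a point): Centre of the key's upright bow, a black plate 60 mm long (its x axis), 12 mm thick (y axis), 34 mm high, on the upright key axis on top of a fixed grey switch box (100 x 100 x 66 mm); it spans 84 to 118 mm over the worktop. Axes turn with the key.
- key (a joint): Angle of the key: 0 at run, where its spring holds it, growing clockwise seen from above to the start stop at 1.1 rad. Spring torque about 0.02 N m at 0 and 0.19 N m at the stop; let go, it returns to 0 by itself.
- beaker: Small glass beaker, 57 x 62 x 66 mm, loose; bystander beside the pin stand. Origin at the centre of its underside.
- bottle: White capped bottle with blue cap, 60 mm diameter, 121 mm high, loose; bystander behind the switch box. Origin at the centre of its underside.
- pin: Loose stop pin (about 0.12 kg, 112 mm long): steel shank of 12 mm diameter, 74 mm long under the square head, with a 32 mm collar, 4 mm thick, directly under the head. Origin at the foot of the shank.
- drive: Fixed level grey-painted base of the friction drive, 240 x 280 x 40 mm; origin at the centre of its underside. z up, y along the lever at rest from pivot to free end, x the way the lever is pushed (away from the robot; yaw within 0.25 rad). A steel roller (99 mm high) and a grey gear case (86 mm high) stand on its far right and far middle.

How it is judged:
By the outcome, as a careful person would: the job done as asked, in the order asked, and still so for the second after the job is handed in, with the robot touching nothing.
It also fails if it takes over 58 s, if anything falls off the work surface, if the arm or the gripper's body presses on something with over 40 N, if the wrist force passes 120 N, or if a joint passes its speed limit or range.

### The arm

A 6-joint arm with a two-finger parallel gripper is mounted at the origin on a cart in front of the work surface, level with it; the furniture and walls round the work are solid. World frame = base frame: x ahead of the robot, y to its left, z up, the work surface at z = 0. Lengths are in m, angles in rad, forces in N, time in s.
With the tool pointing down it reaches from about 0.25 to 0.775 m from the base axis. Payload 4 kg.
Tool frame: the origin (TCP) lies midway between the tips of the shut fingers; the grasp point (between the pads) lies 19 mm behind it; y points along the fingers, x is the direction in which the jaws open and shut, and the axes are right-handed (so a half turn about y gives the same grasp; the last joint's range is limited). The gripper opens to 94 mm and grips with 3 to 60 N. Pads are 16 mm wide; open, the fingers measure 119 mm over their backs; the gripper's body (75 mm by 177 mm) begins 78 mm behind the grasp point.
Start: joints at [1.141, 0.087, 1.371, -0, 1.684, -0.103], TCP at [0.177, 0.521, 0.206] pointing down, gripper open.
Joint ranges: [-3.1, 3.1], [-0.76, 2.03], [0.27, 2.55], [-1.08, 4.22], [0.17, 2.65], [-2.57, 2.57]. Speed limits (rad/s): [2.79, 2.79, 3.14, 3.14, 3.14, 3.14].

### API

Orientations are given as [roll, pitch, yaw] about the fixed x, y, z axes, in that order (R = Rz(yaw) Ry(pitch) Rx(roll)).
In Python, from bench import robot gives the robot as it stands.
- The arm moves only by the shell command python3 -m creep 'ROWS'. ROWS is JSON, a list of rows, each a list of 7 numbers: the shift along the tool's x, y, z in mm, then the turn, a rotation vector about the tool's x, y, z in degrees, then the closure in counts, from 0 (fully open) to 255 (shut). A call has 1 to 5 rows; each row is the pose to reach, as a shift and turn from the pose commanded when the call began, along the tool's axes at that moment; what a row does not reach only later rows make up. A row lasts 1/8 s, in which the tool goes at most 62.5 mm and 10.7 degrees, less where a joint would pass 70% of its speed; a pose out of reach is approached as far as the arm can. A call with a gripper value outside its range is refused whole. The fingers move at their own pace and stop on an object; the grip force is fixed at half the most. Time passes only in rows, so rows that repeat a pose let the fingers close. It gives the time, the measured TCP pose, the force and the opening at its end, in the units of the state.
- robot.get_obs(): the state, without advancing time (a new reading comes with each control period).
- robot.snapshot(name): name is "scene" or "top"; returns a dict with "color" (384x512x3 uint8, blue, green, red), "fx", "fy", "cx", "cy" (pixels), "world_from_camera" (4x4, takes a point from camera to world coordinates). Camera axes: x right, y down, z forward; pixel columns grow to the right and rows downward; lengths in m; the calibration is good to about 2 mm. A picture is of the moment at which its call begins. There is no depth.
- robot.close_job(): hands the job in, once; it reports no verdict.
Trained networks look in the newest picture that a camera, given by its name, has taken for a name from the list of things; names that differ only in an ending like _2 or _b are one class to them, and where a whole thing is asked for, a point or a joint stands for the part that bears it (a point fixed in the world has none). Each returns a list of dicts, best first, with "p" (0 to 1); they miss things now and then, are a little off and sometimes report something else, mostly with a low value. They report only what shows in the picture. A call takes as long as a camera call.
- robot.spot_in(name, camera): "point" ([x, y, z] in m, in world coordinates, good to about 4 mm: the middle of the surface that is visible of it).
- robot.landmark_of(name, camera): "point" ([x, y, z] in m, in world coordinates, good to about 4 mm: a listed point, or the origin of a listed thing).
The state is a dict: "time": time; "joint_positions": joint angles; "qvel": joint speeds; "joint_torque": joint torques, N m; "tool_pos": TCP position; "ee_rot": TCP orientation; "wrist_force": force on the tool from outside, world axes, zero at the start; "wrist_torque": the same for the moment, N m; "width": finger opening in m.
Only numpy, scipy, OpenCV 4.12 (cv2) and the standard library are available. Lean on these libraries where they do the work, as an engineer would, in place of code of your own. Each camera call takes 0.05 s, during which the arm holds its last target.

## Working session

There is one attempt and no reset: what is moved stays moved. The work goes in short steps, Python scripts to look and compute and a shell command to move; the robot and the scene stay as the last step left them, time stands still between calls to the robot, and variables do not carry over. Pictures are saved under pics/ and viewed, and the job is handed in when it is done.

```bash
ls; mkdir -p pics
python3 - <<'E'
from bench import robot
import cv2
o=robot.get_obs(); print(o['time'],o['tool_pos'],o['ee_rot'],o['width'],o['wrist_force'])
for c in ("scene","top"):
    s=robot.snapshot(c); cv2.imwrite(f"pics/{c}0.png",s["color"])
    print(c,s['fx'],s['world_from_camera'])
    for n in ("stop_hole","pivot","lever_end","pin_head","pin_tip","key_bow","beaker","bottle","drive"):
        r=robot.landmark_of(n,c)
        print(n,[(round(q['p'],2),[round(v,4) for v in q['point']],{k:v for k,v in q.items() if k not in('p','point')}) for q in r[:2]])
print(robot.get_obs()['time'])
E
```

```text
pics
0.0 [0.17632673 0.52039422 0.20430994] [-1.57057585  0.00219442  1.24398412] 0.09420305407271048 [-0.69446036  0.94562166 -0.51892504]
scene 356.3929635842862 [[ 0.70276909 -0.48821501  0.51745696  0.09475006]
 [-0.71141537 -0.48426529  0.50928902 -0.39064127]
 [ 0.0019439  -0.72603942 -0.68765034  0.67539742]
 [ 0.          0.          0.          1.        ]]
stop_hole [(0.85, [0.6144, 0.1917, 0.0403], {}), (0.39, [0.5703, 0.1014, 0.0643], {})]
pivot [(0.61, [0.5719, 0.104, 0.0641], {})]
lever_end [(0.85, [0.5791, 0.2249, 0.0651], {}), (0.57, [0.5892, 0.3506, 0.1063], {})]
pin_head [(0.7, [0.5907, 0.3516, 0.1056], {})]
pin_tip [(0.74, [0.5907, 0.3504, 0.0094], {})]
key_bow [(0.66, [0.462, -0.2272, 0.0999], {})]
beaker [(0.6, [0.4347, 0.3543, 0.0042], {})]
bottle [(0.55, [0.645, -0.2075, 0.0001], {})]
drive [(0.76, [0.5752, 0.1161, -0.0011], {})]
top 379.6323592172729 [[-0.01493922 -0.98920666  0.14576349  0.38594929]
 [-0.99982151  0.01646492  0.0092661   0.04304275]
 [-0.01156607 -0.14559905 -0.98927607  1.15531117]
 [ 0.          0.          0.          1.        ]]
stop_hole [(0.93, [0.6198, 0.1859, 0.0404], {})]
pivot [(0.6, [0.5767, 0.0961, 0.0628], {})]
lever_end [(0.72, [0.5742, 0.2254, 0.0616], {}), (0.28, [0.6215, 0.1878, 0.0414], {})]
pin_head [(0.6, [0.5917, 0.3488, 0.1071], {})]
pin_tip [(0.52, [0.5913, 0.3504, 0.0167], {})]
key_bow [(0.62, [0.4689, -0.229, 0.1007], {})]
beaker [(0.6, [0.431, 0.3493, 0.0026], {}), (0.51, [0.6203, 0.1849, 0.0397], {})]
bottle [(0.84, [0.6398, -0.2048, 0.0006], {})]
drive [(0.8, [0.5719, 0.1187, 0.0018], {}), (0.69, [0.5742, 0.221, 0.0622], {})]
1.0
```

View pics/scene0.png

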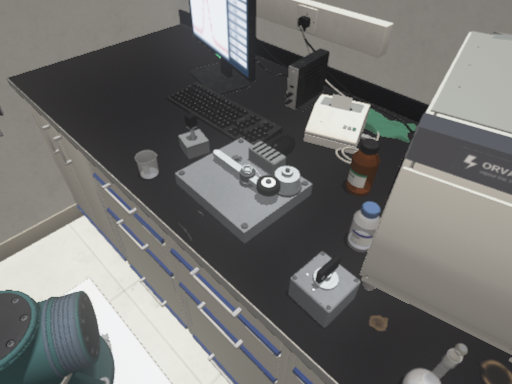

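View pics/top0.png

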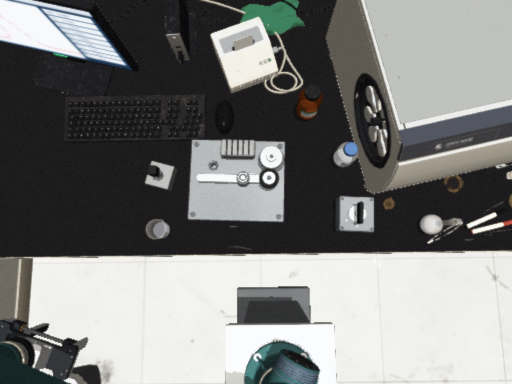

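Run:
```python
import cv2,numpy as np
t=cv2.imread('pics/top0.png')
a=cv2.resize(t[150:250,135:300],None,fx=4.8,fy=4.8,interpolation=cv2.INTER_CUBIC); cv2.imwrite('pics/t_a.png',a)
b=t[185:240,325:385]; b=cv2.resize(b,None,fx=6,fy=6,interpolation=cv2.INTER_CUBIC)
s=cv2.imread('pics/scene0.png')
c=cv2.resize(s[245:325,280:365],None,fx=4.5,fy=4.5,interpolation=cv2.INTER_CUBIC)
h=max(b.shape[0],c.shape[0]); im=np.zeros((h,b.shape[1]+c.shape[1],3),np.uint8)
im[:b.shape[0],:b.shape[1]]=b; im[:c.shape[0],b.shape[1]:]=c
cv2.imwrite('pics/t_b.png',im)
```

```text
(no output)
```

View pics/t_a.png

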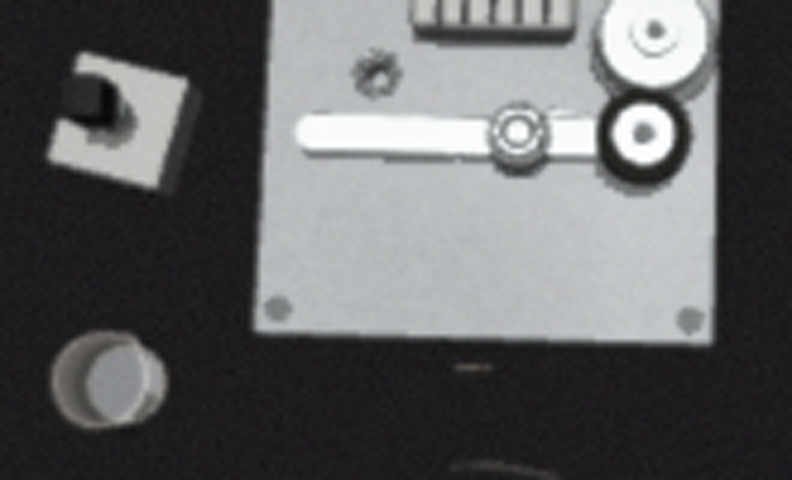

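View pics/t_b.png

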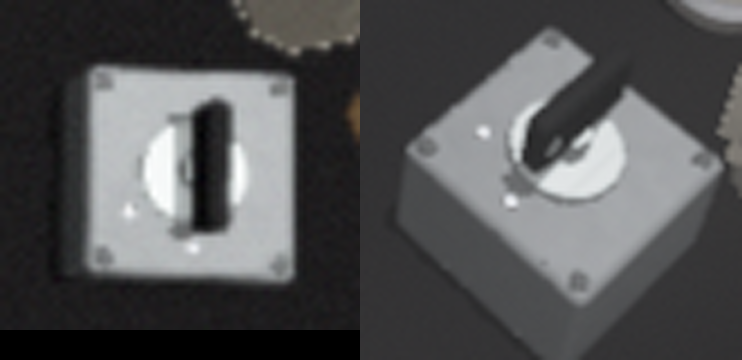

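```bash
cat > h.py <<'E'
import numpy as np
from bench import robot
def unproj(s,u,v,z):
    T=np.array(s['world_from_camera']);d=T[:3,:3]@np.array([(u-s['cx'])/s['fx'],(v-s['cy'])/s['fy'],1.]);o=T[:3,3]
    return o+d*(z-o[2])/d[2]
def proj(s,p):
    T=np.array(s['world_from_camera']);q=T[:3,:3].T@(np.array(p)-T[:3,3])
    return q[0]/q[2]*s['fx']+s['cx'],q[1]/q[2]*s['fy']+s['cy']
E
python3 - <<'E'
from h import *
s=robot.snapshot('top')
f=lambda x,y,z,k=4.8,ox=135,oy=150:unproj(s,(x+.5)/k+ox-.5,(y+.5)/k+oy-.5,z)
np.set_printoptions(precision=4,suppress=True)
print('hole',f(378,74,.04)); a,b=f(254,332,.04),f(713,344,.04); print('front L R',a,b); e=a-b;print('yaw',np.arctan2(-e[0],e[1]),np.hypot(*e[:2]))
print('pivot',f(518,130,.092)); print('levertip',f(297,130,.07))
c=[f(*p,.044) for p in((80,52),(188,78),(160,190),(48,158))];print('stand',np.mean(c,0),[np.degrees(np.arctan2(*(c[i]-c[(i+1)%4])[:2][::-1])) for i in range(4)])
print('headtop',f(88,95,.124))
g=lambda x,y,z:f(x,y,z,6,325,185)
c=[g(*p,.066) for p in((87,64),(296,72),(293,283),(88,274))];print('box',np.mean(c,0),[np.degrees(np.arctan2(*(c[i]-c[(i+1)%4])[:2][::-1])) for i in range(4)])
print('bow top ends',g(212,98,.118),g(210,232,.118))
E
```

```text
hole [0.6179 0.1875 0.04  ]
front L R [0.4582 0.2631 0.04  ] [ 0.4465 -0.0175  0.04  ]
yaw -0.04167088147211637 0.2809242367013231
pivot [0.5718 0.0976 0.092 ]
levertip [0.578  0.2326 0.07  ]
stand [0.5912 0.348  0.044 ] [np.float64(75.37402106194136), np.float64(-12.912340073089789), np.float64(-106.84050345383223), np.float64(164.8062160091551)]
headtop [0.591  0.3444 0.124 ]
box [ 0.4644 -0.2262  0.066 ] [np.float64(86.84571774734341), np.float64(-4.189425116136016), np.float64(-93.38493347494156), np.float64(177.64477523154233)]
bow top ends [ 0.4945 -0.2247  0.118 ] [ 0.4336 -0.2205  0.118 ]
```

```bash
cat >> h.py <<'E'
from scipy.spatial.transform import Rotation as Ro
def go(x,y,z,yawdeg):
    o=robot.get_obs(); R=Ro.from_euler('xyz',o['ee_rot']); Rt=Ro.from_euler('xyz',[-np.pi/2,0,np.radians(yawdeg)])
    d=R.inv().apply(np.array([x,y,z])-o['tool_pos'])*1000; w=np.degrees((R.inv()*Rt).as_rotvec())
    print('shift',d.round(1),'turn',w.round(1),'|t',round(o['time'],2),'pos',np.round(o['tool_pos'],4),'rot',np.degrees(o['ee_rot']).round(1),'w',round(o['width'],4),'F',np.round(o['wrist_force'],1),'q',np.round(o['joint_positions'],2))
E
python3 - <<'E'
from h import *
import cv2
go(.591,.349,.16,-14)
t=cv2.imread('pics/top0.png');s=cv2.imread('pics/scene0.png')
k=12
a=cv2.resize(t[155:195,138:178],None,fx=10,fy=10,interpolation=cv2.INTER_CUBIC)
b=cv2.resize(s[110:160,170:215],None,fx=8,fy=8,interpolation=cv2.INTER_CUBIC)
c=np.hstack([a,b]) ; c=np.clip(c.astype(float)*1.8,0,255).astype(np.uint8); cv2.imwrite('pics/pin.png',c)
E
```

```text
shift [ -29.8   45.5 -447.7] turn [-0.  85.3  0. ] |t 1.05 pos [0.1766 0.5209 0.2055] rot [-90.   -0.   71.3] w 0.094 F [-0.5  0.6 -1.2] q [ 1.14  0.09  1.37  0.    1.68 -0.1 ]
```

View pics/pin.png

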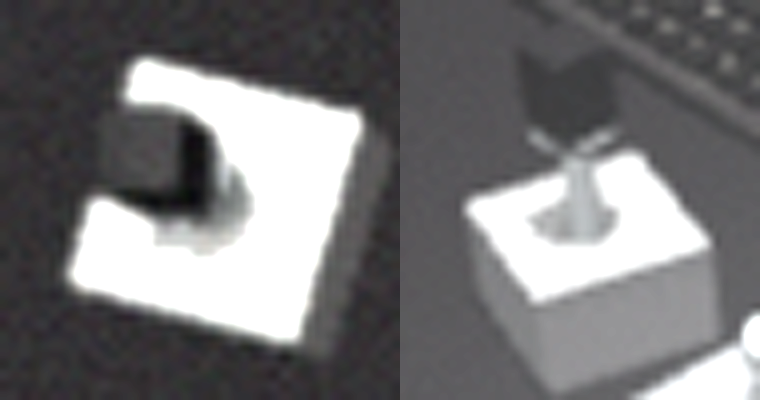

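```bash
python3 -m creep '[[-4,0,-56,0,10,0,0],[-8,0,-112,0,20,0,0],[-12,5,-168,0,30,0,0],[-16,10,-224,0,40,0,0],[-20,15,-280,0,50,0,0]]'; python3 -c "
from h import *
go(.591,.349,.16,-6)"
```

```text
time: 1.68
tool_pos: [0.4369, 0.4113, 0.1905]
ee_rot: [-1.57, -0.0, 0.366]
wrist_force: [1.1, 0.0, 0.6]
width: 0.0942
shift [ 121.6   30.5 -113.2] turn [-0.  26.9  0. ] |t 1.68 pos [0.4369 0.4113 0.1905] rot [-90.   -0.   20.9] w 0.0942 F [1.1 0.  0.6] q [0.66 0.2  1.27 0.   1.67 0.29]
```

```bash
python3 -m creep '[[40,5,-37,0,9,0,0],[80,15,-74,0,18,0,0],[121,30,-113,0,27,0,0],[121,30,-113,0,27,0,0]]'
python3 - <<'E'
from h import *
import cv2
s=robot.snapshot('scene'); cv2.imwrite('pics/s1.png',cv2.resize(s['color'][60:200,120:290],None,fx=4,fy=4))
t=robot.snapshot('top'); cv2.imwrite('pics/t1.png',cv2.resize(t['color'][120:220,110:230],None,fx=5,fy=5))
print([(q['p'],np.round(q['point'],4)) for q in robot.landmark_of('pin_head','scene')][:2])
go(.591,.349,.092,-6)
E
```

```text
time: 2.17
tool_pos: [0.5914, 0.3474, 0.1565]
ee_rot: [-1.574, 0.004, -0.105]
wrist_force: [-0.6, 0.7, -0.6]
width: 0.094
[(0.55, array([0.591 , 0.3505, 0.105 ]))]
shift [ 2.6 68.7 -1.9] turn [-0.   0.3 -0. ] |t 2.33 pos [0.5886 0.3511 0.1607] rot [-90.    0.   -5.7] w 0.094 F [-0.4 -0.1 -0.4] q [0.45 0.4  1.08 0.   1.66 0.55]
```

View pics/s1.png

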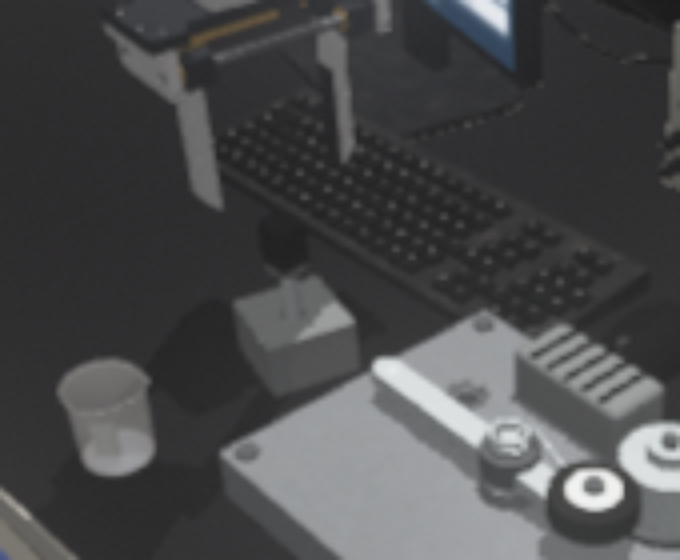

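View pics/t1.png

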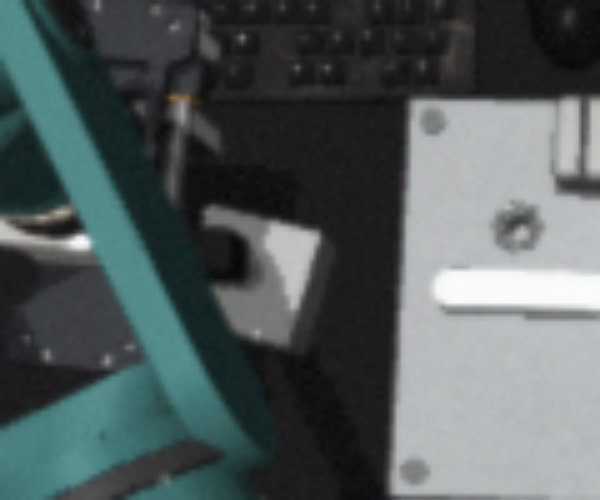

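```bash
python3 -m creep '[[1,35,-1,0,0,0,0],[1,67,-1,0,0,0,0],[1,67,-1,0,0,0,0]]'; python3 -m creep '[[0,0,0,0,0,0,255],[0,0,0,0,0,0,255],[0,0,0,0,0,0,255],[0,0,0,0,0,0,255],[0,0,0,0,0,0,255]]'
python3 - <<'E'
from h import *
import cv2
s=robot.snapshot('scene'); cv2.imwrite('pics/s2.png',cv2.resize(s['color'][60:200,120:290],None,fx=4,fy=4))
go(.591,.349,.150,-6)
E
```

```text
time: 2.7
tool_pos: [0.5869, 0.35, 0.0911]
ee_rot: [-1.573, 0.005, -0.097]
wrist_force: [-0.8, -0.3, -0.1]
width: 0.0941
time: 3.32
tool_pos: [0.5901, 0.3495, 0.0937]
ee_rot: [-1.571, -0.0, -0.1]
wrist_force: [0.1, 0.2, -0.8]
width: 0.0476
shift [  1.  -56.5  -0.4] turn [-0.   0.3  0. ] |t 3.38 pos [0.59   0.3495 0.0935] rot [-90.   -0.   -5.7] w 0.0435 F [-0.2 -0.3  0.5] q [0.45 0.43 1.17 0.   1.54 0.55]
```

View pics/s2.png

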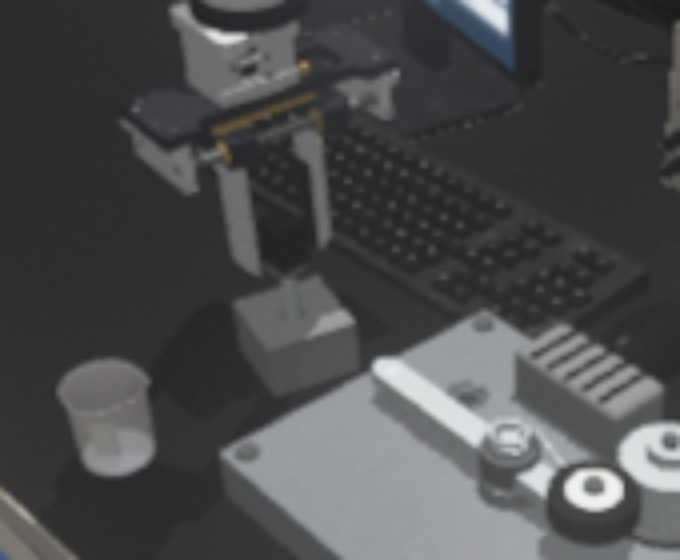

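Fingers straddle the head (about (285,240) in the crop), still closing (width 43 mm). More closing.

```bash
python3 -m creep '[[0,0,0,0,0,0,255],[0,0,0,0,0,0,255],[0,0,0,0,0,0,255],[0,0,0,0,0,0,255]]'; python3 -c "
from h import *
go(.591,.349,.150,-2.4)"
```

```text
time: 3.88
tool_pos: [0.59, 0.3496, 0.0934]
ee_rot: [-1.571, 0.0, -0.1]
wrist_force: [-0.5, 0.1, -0.3]
width: 0.0262
shift [  1.1 -56.6  -0.5] turn [-0.  -3.3 -0. ] |t 3.88 pos [0.59   0.3496 0.0934] rot [-90.    0.   -5.7] w 0.0262 F [-0.5  0.1 -0.3] q [0.45 0.43 1.17 0.   1.54 0.55]
```

```bash
python3 -m creep '[[0,-25,0,0,0,0,255],[0,-50,0,0,0,0,255],[0,-78,0,0,0,0,255],[0,-78,0,0,0,0,255]]'
python3 - <<'E'
from h import *
import cv2
go(.540,.191,.171,-2.4)
s=robot.snapshot('scene'); cv2.imwrite('pics/s3.png',cv2.resize(s['color'][40:200,120:290],None,fx=3.6,fy=3.6))
for c in ('pin_tip','pin_head'): print(c,[(q['p'],np.round(q['point'],4)) for q in robot.landmark_of(c,'scene')][:2])
E
```

```text
time: 4.38
tool_pos: [0.5913, 0.3502, 0.1747]
ee_rot: [-1.568, -0.005, -0.1]
wrist_force: [0.0, -0.5, -0.1]
width: 0.0262
shift [ -35.2    3.  -163.6] turn [-0.2 -3.3  0.3] |t 4.38 pos [0.5913 0.3502 0.1747] rot [-89.8  -0.3  -5.7] w 0.0262 F [ 0.  -0.5 -0.1] q [0.45 0.4  1.05 0.   1.68 0.55]
pin_tip [(0.62, array([0.5947, 0.3498, 0.0912]))]
pin_head [(0.56, array([0.5899, 0.352 , 0.1903]))]
```

View pics/s3.png

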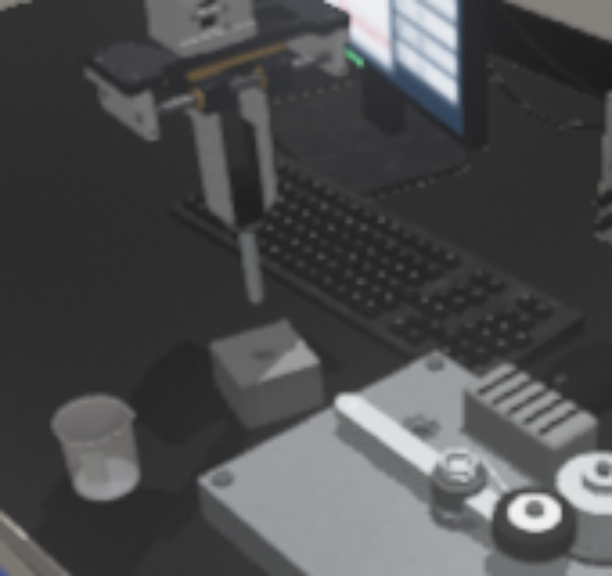

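```bash
python3 -m creep '[[-9,0,-40,0,-1,0,255],[-18,0,-82,0,-2,0,255],[-27,2,-124,0,-3,0,255],[-35,3,-164,0,-3.3,0,255],[-35,3,-164,0,-3.3,0,255]]'
python3 - <<'E'
from h import *
import cv2
s=robot.snapshot('scene'); cv2.imwrite('pics/s4.png',cv2.resize(s['color'][60:230,140:330],None,fx=3.6,fy=3.6))
for c in ('pin_tip','pin_head','stop_hole'): print(c,[(q['p'],np.round(q['point'],4)) for q in robot.landmark_of(c,'scene')][:2])
go(.543,.1905,.1315,-2.4)
E
```

```text
time: 5.15
tool_pos: [0.5373, 0.1875, 0.1666]
ee_rot: [-1.572, 0.003, -0.046]
wrist_force: [1.5, 0.7, -2.4]
width: 0.0258
pin_tip [(0.69, array([0.5384, 0.1828, 0.0814]))]
pin_head [(0.55, array([0.5381, 0.1907, 0.1791]))]
stop_hole [(0.72, array([ 0.6428, -0.2075,  0.0007])), (0.66, array([0.6147, 0.1896, 0.0395]))]
shift [ 4.4 36.1 -0. ] turn [-0.   0.  -0.1] |t 5.35 pos [0.5387 0.1907 0.1676] rot [-90.    0.1  -2.4] w 0.026 F [-0.1 -0.4 -1. ] q [0.24 0.15 1.38 0.   1.62 0.28]
```

View pics/s4.png

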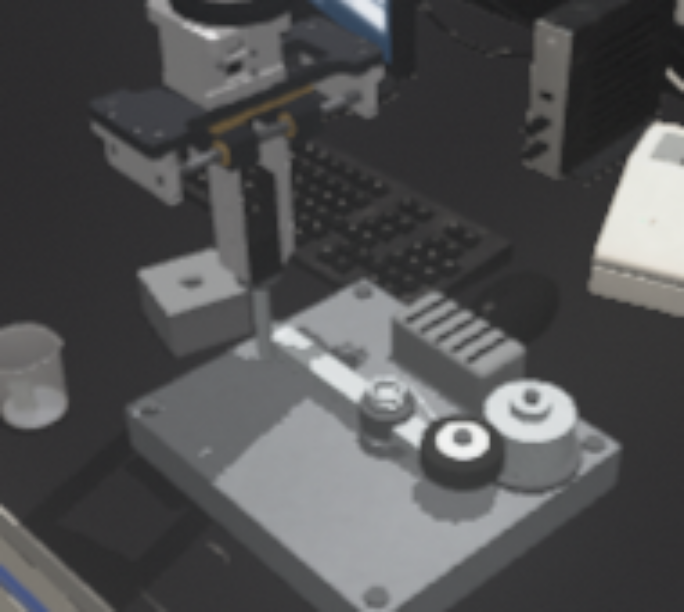

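```bash
python3 -m creep '[[0,20,0,0,0,0,255],[0,38,0,0,0,0,255],[0,38,0,0,0,0,255]]'
python3 - <<'E'
from h import *
import cv2
s=robot.snapshot('scene'); cv2.imwrite('pics/s5.png',cv2.resize(s['color'][120:200,170:270],None,fx=7,fy=7,interpolation=cv2.INTER_CUBIC))
go(.6179,.1875,.1295,-2.4)
for c in ('pin_tip','stop_hole'): print(c,[(q['p'],np.round(q['point'],4)) for q in robot.landmark_of(c,'scene')][:2])
go(.6179,.1875,.1295,-2.4)
for p in ((.618,.1875,.04),(.539,.1905,.048),(.539,.1905,.11)): print((np.array(proj(s,p))-[170,120]+.5)*7)
E
```

```text
time: 5.72
tool_pos: [0.5374, 0.1902, 0.1277]
ee_rot: [-1.572, 0.005, -0.041]
wrist_force: [-0.3, 0.8, -0.5]
width: 0.0258
shift [79.8 -0.5  0.6] turn [ 0.   0.  -0.1] |t 5.78 pos [0.5382 0.1903 0.1292] rot [-90.    0.1  -2.4] w 0.0256 F [-0.5 -0.8 -0.3] q [0.24 0.16 1.44 0.   1.54 0.28]
pin_tip [(0.59, array([0.536 , 0.1884, 0.0418]))]
stop_hole [(0.96, array([0.6163, 0.1876, 0.038 ])), (0.17, array([ 0.6448, -0.209 ,  0.001 ]))]
shift [78.8  1.5  0.5] turn [-0. -0.  0.] |t 5.88 pos [0.5392 0.1903 0.1309] rot [-90.   -0.   -2.4] w 0.026 F [-0.7 -1.  -0.5] q [0.24 0.16 1.44 0.   1.54 0.28]
[465.99887983 275.18416293]
[310.564133   348.13106314]
[298.44783372 220.15203629]
```

View pics/s5.png

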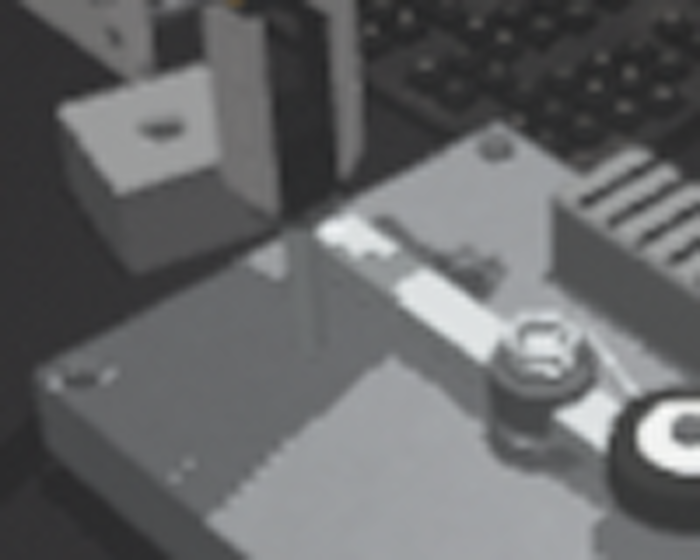

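```bash
python3 -m creep '[[10,0,0,0,0,0,255],[20,0,0,0,0,0,255],[30,0,0,0,0,0,255],[40,0,0,0,0,0,255],[50,0,0,0,0,0,255]]';python3 -m creep '[[9,0,0,0,0,0,255],[18,0,0,0,0,0,255],[28,0,0,0,0,0,255],[28,0,0,0,0,0,255]]'
python3 - <<'E'
from h import *
import cv2
s=robot.snapshot('scene'); cv2.imwrite('pics/s6.png',cv2.resize(s['color'][110:200,180:280],None,fx=7,fy=6.6,interpolation=cv2.INTER_CUBIC))
go(.617,.188,.0935,-2.4)
t=robot.snapshot('top'); cv2.imwrite('pics/t6.png',cv2.resize(t['color'][140:230,180:290],None,fx=6,fy=6,interpolation=cv2.INTER_CUBIC))
go(.617,.188,.0935,-2.4)
for c in ('pin_tip','stop_hole'): print(c,[(q['p'],np.round(q['point'],4)) for q in robot.landmark_of(c,'scene')][:2])
go(.617,.188,.0935,-2.4)
E
```

```text
time: 6.5
tool_pos: [0.5888, 0.1873, 0.1302]
ee_rot: [-1.572, 0.002, -0.042]
wrist_force: [-2.8, -0.9, -0.5]
width: 0.026
time: 7.0
tool_pos: [0.6173, 0.187, 0.13]
ee_rot: [-1.57, 0.0, -0.042]
wrist_force: [-3.1, 1.8, -3.9]
width: 0.0258
shift [ 0.1 36.5  0.8] turn [-0.1 -0.  -0. ] |t 7.05 pos [0.6169 0.1872 0.13  ] rot [-89.9   0.   -2.4] w 0.026 F [-3.   1.9 -2. ] q [0.21 0.32 1.24 0.   1.58 0.25]
shift [ 0.3 36.5  0.7] turn [-0.1 -0.  -0. ] |t 7.1 pos [0.6167 0.1873 0.13  ] rot [-89.9   0.   -2.4] w 0.0255 F [-1.7  2.1 -2.5] q [0.21 0.32 1.24 0.   1.58 0.25]
pin_tip [(0.75, array([0.6185, 0.187 , 0.0434]))]
stop_hole [(0.66, array([0.6187, 0.1913, 0.0393]))]
shift [ 0.5 36.6  0.7] turn [-0.1  0.  -0. ] |t 7.2 pos [0.6165 0.1873 0.1301] rot [-89.9   0.   -2.4] w 0.0257 F [-2.9  2.  -3.4] q [0.21 0.32 1.24 0.   1.58 0.25]
```

View pics/s6.png

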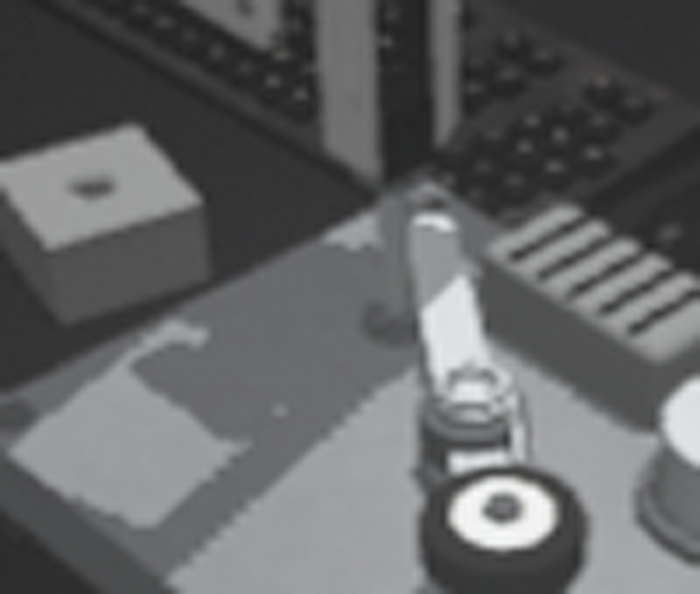

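View pics/t6.png

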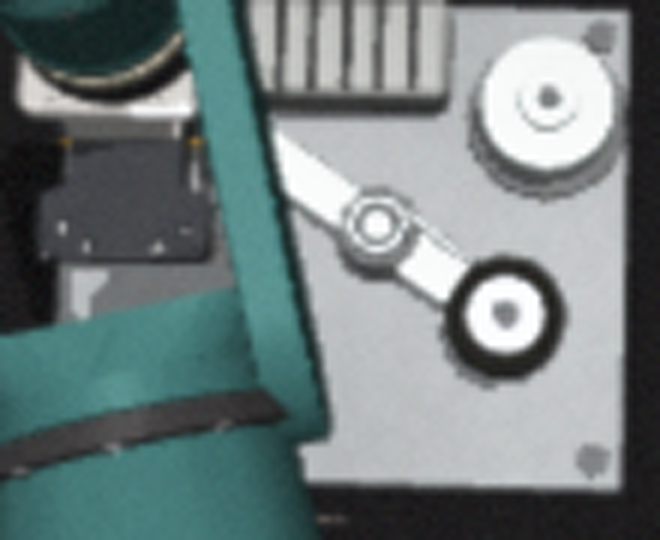

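```bash
python3 -m creep '[[-0.5,4,1,0,0,0,255],[-0.5,8,1,0,0,0,255],[-0.5,12,1,0,0,0,255],[-0.5,16,1,0,0,0,255]]'; python3 -c "
from h import *
go(.617,.188,.0895,-2.4)"
```

```text
time: 7.7
tool_pos: [0.6165, 0.1877, 0.1146]
ee_rot: [-1.57, -0.001, -0.042]
wrist_force: [-2.4, 1.5, 2.3]
width: 0.0257
shift [ 0.4 25.1  0.3] turn [-0.  -0.   0.1] |t 7.7 pos [0.6165 0.1877 0.1146] rot [-90.   -0.1  -2.4] w 0.0257 F [-2.4  1.5  2.3] q [0.21 0.33 1.27 0.   1.55 0.25]
```

```bash
python3 -m creep '[[0,6,0,0,0,0,255],[0,12,0,0,0,0,255],[0,17,0,0,0,0,255],[0,21,0,0,0,0,255]]'; python3 -c "
from h import *
go(.617,.188,.0895,-2.4)"
```

```text
time: 8.2
tool_pos: [0.6167, 0.1877, 0.0934]
ee_rot: [-1.57, -0.001, -0.042]
wrist_force: [-1.7, 3.2, 1.2]
width: 0.0256
shift [0.3 3.9 0.3] turn [-0.  -0.   0.1] |t 8.2 pos [0.6167 0.1877 0.0934] rot [-90.   -0.1  -2.4] w 0.0256 F [-1.7  3.2  1.2] q [0.21 0.34 1.29 0.   1.51 0.25]
```

```bash
python3 -m creep '[[0,2,0,0,0,0,255],[0,3.5,0,0,0,0,255],[0,5,0,0,0,0,255],[0,5,0,0,0,0,255]]'; python3 -c "
from h import *
go(.617,.188,.0895,-2.4)"
```

```text
time: 8.7
tool_pos: [0.6166, 0.1877, 0.0894]
ee_rot: [-1.57, -0.001, -0.042]
wrist_force: [-1.8, 2.2, 4.2]
width: 0.0258
shift [ 0.3 -0.1  0.3] turn [-0.  -0.   0.1] |t 8.7 pos [0.6166 0.1877 0.0894] rot [-90.   -0.1  -2.4] w 0.0258 F [-1.8  2.2  4.2] q [0.21 0.34 1.3  0.   1.5  0.25]
```

```bash
python3 -m creep '[[0,1,0,0,0,0,255],[0,2,0,0,0,0,255],[0,2,0,0,0,0,255]]'; python3 -c "
from h import *
go(.617,.188,.0895,-2.4)"
```

```text
time: 9.07
tool_pos: [0.6167, 0.1878, 0.0892]
ee_rot: [-1.57, -0.002, -0.042]
wrist_force: [-3.8, 2.8, 10.9]
width: 0.0257
shift [ 0.3 -0.3  0.2] turn [-0.  -0.   0.1] |t 9.07 pos [0.6167 0.1878 0.0892] rot [-90.   -0.1  -2.4] w 0.0257 F [-3.8  2.8 10.9] q [0.21 0.34 1.3  0.   1.5  0.25]
```

```bash
python3 -m creep '[[0,-1.5,0,0,0,0,255],[0,-1.5,0,0,0,0,140],[0,-1.5,0,0,0,0,140],[0,-1.5,0,0,0,0,140],[0,-1.5,0,0,0,0,140]]'
python3 - <<'E'
from h import *
import cv2
go(.617,.188,.0895,-2.4)
s=robot.snapshot('scene'); cv2.imwrite('pics/s7.png',cv2.resize(s['color'][90:200,170:290],None,fx=6,fy=5.4,interpolation=cv2.INTER_CUBIC))
E
```

```text
time: 9.7
tool_pos: [0.6161, 0.1872, 0.0874]
ee_rot: [-1.571, 0.001, -0.043]
wrist_force: [-0.4, -0.1, 0.3]
width: 0.0424
shift [ 0.9 -2.1  0.8] turn [ 0. -0. -0.] |t 9.7 pos [0.6161 0.1872 0.0874] rot [-90.    0.   -2.4] w 0.0424 F [-0.4 -0.1  0.3] q [ 0.21  0.34  1.3  -0.    1.5   0.25]
```

View pics/s7.png

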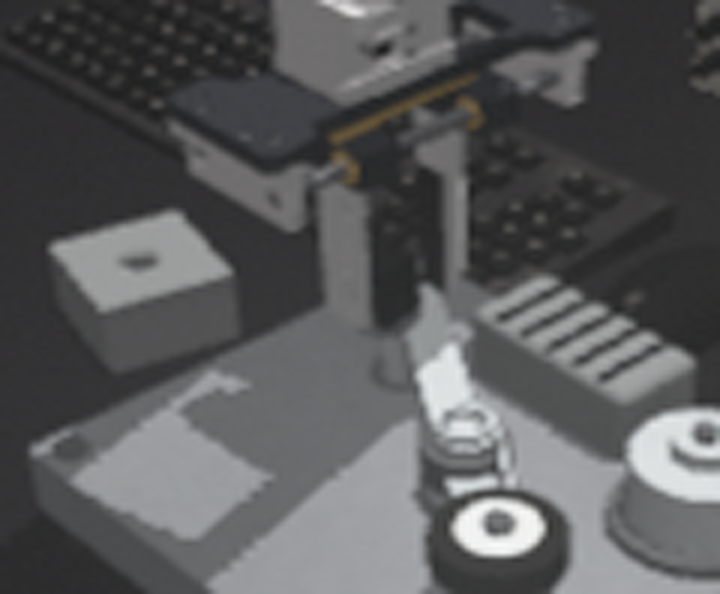

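```bash
python3 -m creep '[[0,-20,0,0,0,0,140],[0,-60,0,0,0,0,140],[0,-110,0,0,0,0,140],[0,-110,0,0,0,0,140]]'
python3 - <<'E'
from h import *
import cv2
go(.464,-.225,.18,86)
s=robot.snapshot('scene'); cv2.imwrite('pics/s8.png',cv2.resize(s['color'][90:200,170:290],None,fx=6,fy=5.4,interpolation=cv2.INTER_CUBIC))
for c in ('pin_tip','pin_head','lever_end'): print(c,[(q['p'],np.round(q['point'],4)) for q in robot.landmark_of(c,'scene')][:2])
E
```

```text
time: 10.25
tool_pos: [0.6194, 0.1883, 0.2067]
ee_rot: [-1.567, -0.014, -0.042]
wrist_force: [-0.4, -0.2, 0.6]
width: 0.0422
shift [-138.1   23.2 -419.6] turn [  0.5 -88.4   0.8] |t 10.25 pos [0.6194 0.1883 0.2067] rot [-89.8  -0.8  -2.4] w 0.0422 F [-0.4 -0.2  0.6] q [0.21 0.3  1.13 0.   1.71 0.25]
pin_tip [(0.77, array([0.6239, 0.183 , 0.0025])), (0.41, array([0.6195, 0.188 , 0.0123]))]
pin_head [(0.65, array([0.6056, 0.1924, 0.1018]))]
lever_end [(0.74, array([0.6436, 0.2024, 0.0643]))]
```

View pics/s8.png

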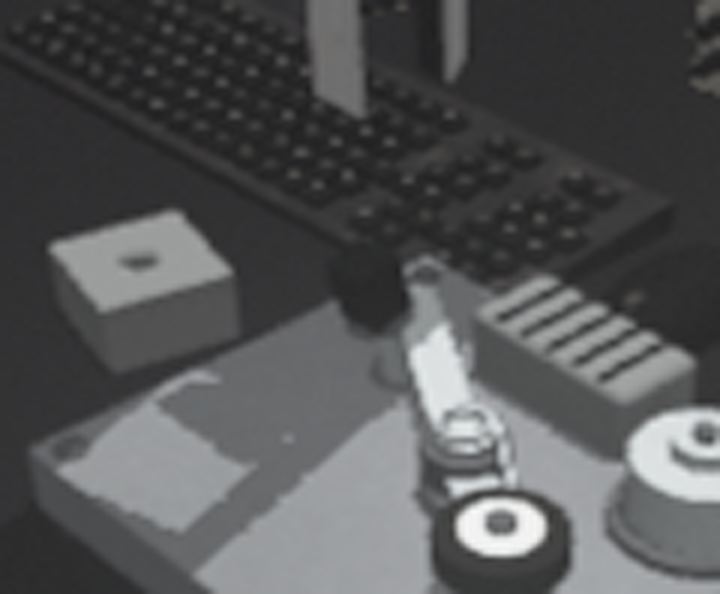

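```bash
python3 -m creep '[[-14,0,-45,0,-10,0,140],[-28,0,-90,0,-20,0,0],[-43,0,-135,0,-30,0,0],[-58,0,-180,0,-40,0,0],[-73,0,-225,0,-50,0,0]]'; python3 -c "
from h import *
go(.464,-.225,.18,86)"
```

```text
time: 11.08
tool_pos: [0.5322, -0.0353, 0.1959]
ee_rot: [-1.568, 0.002, 0.836]
wrist_force: [0.2, 0.1, 0.1]
width: 0.0791
shift [-186.5   16.1  -76.6] turn [ -0.2 -38.1  -0.1] |t 11.07 pos [ 0.5322 -0.0353  0.1959] rot [-89.8   0.1  47.9] w 0.0791 F [0.2 0.1 0.1] q [-0.17  0.05  1.42 -0.    1.67 -1.01]
```

```bash
python3 -m creep '[[-46,0,-19,0,-10,0,0],[-92,5,-38,0,-20,0,0],[-140,10,-57,0,-30,0,0],[-186,16,-77,0,-38,0,0],[-186,16,-77,0,-38,0,0]]'
python3 - <<'E'
from h import *
import cv2
s=robot.snapshot('scene'); cv2.imwrite('pics/s9.png',cv2.resize(s['color'][200:340,240:400],None,fx=4.2,fy=4.2,interpolation=cv2.INTER_CUBIC))
go(.464,-.225,.088,86)
print([(q['p'],np.round(q['point'],4)) for q in robot.landmark_of('key_bow','scene')][:2])
go(.464,-.225,.088,86)
for p in ((.464,-.225,.118),(.494,-.227,.118),(.434,-.223,.118)): print((np.array(proj(s,p))-[240,200]+.5)*4.2)
E
```

```text
time: 11.7
tool_pos: [0.4629, -0.2254, 0.1793]
ee_rot: [-1.566, -0.002, 1.488]
wrist_force: [0.1, 0.7, -0.2]
width: 0.094
shift [-1.3 91.9 -0.6] turn [-0.2 -0.7  0.1] |t 11.75 pos [ 0.4638 -0.2239  0.1799] rot [-89.8  -0.1  85.3] w 0.094 F [-0.1  1.   0.1] q [-0.56  0.02  1.49  0.    1.63 -2.05]
[(0.74, array([ 0.4635, -0.229 ,  0.1012]))]
shift [-2.2 92.4  0.1] turn [-0.1 -0.5  0.1] |t 11.8 pos [ 0.4645 -0.223   0.1804] rot [-89.9  -0.1  85.5] w 0.0944 F [-0.9  0.4 -0.2] q [-0.56  0.02  1.49  0.    1.63 -2.05]
[371.96343626 267.48732553]
[415.12039149 230.01589353]
[326.86305288 306.6461573 ]
```

View pics/s9.png

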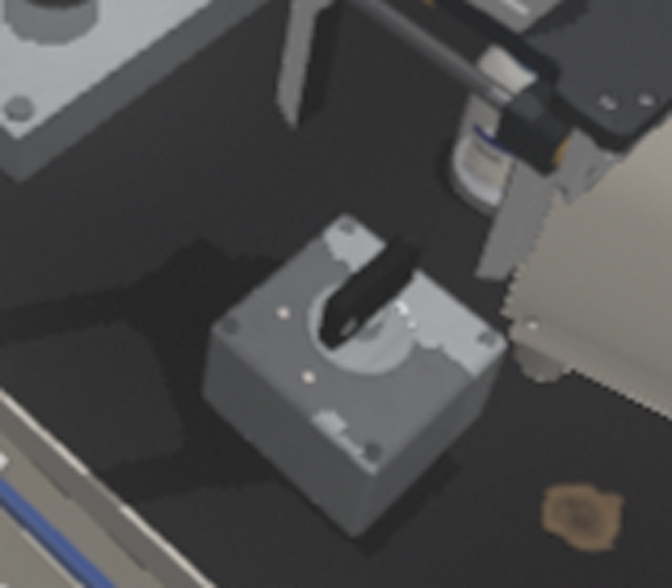

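Run:
```python
from h import *
import cv2
t=robot.snapshot('top'); 
for uv in((371,188),(380,192),(355,150),(330,60),(450,178)):
    print(uv,[np.round(unproj(t,*uv,z),3) for z in (0,.02,.3)])
s=robot.snapshot('scene')
for uv in((360,280),): print(np.round(unproj(s,*uv,0),3))
cv2.imwrite('pics/t9.png',cv2.resize(t['color'][130:250,310:450],None,fx=5,fy=5,interpolation=cv2.INTER_CUBIC))
go(.464,-.226,.088,86)
```

```text
(371, 188) [array([ 0.546, -0.291,  0.   ]), array([ 0.543, -0.285,  0.02 ]), array([ 0.504, -0.204,  0.3  ])]
(380, 192) [array([ 0.533, -0.318,  0.   ]), array([ 0.531, -0.312,  0.02 ]), array([ 0.495, -0.224,  0.3  ])]
(355, 150) [array([ 0.666, -0.248,  0.   ]), array([ 0.661, -0.243,  0.02 ]), array([ 0.593, -0.173,  0.3  ])]
(330, 60) [array([ 0.965, -0.184, -0.   ]), array([ 0.955, -0.18 ,  0.02 ]), array([ 0.815, -0.125,  0.3  ])]
(450, 178) [array([ 0.573, -0.535,  0.   ]), array([ 0.57 , -0.525,  0.02 ]), array([ 0.524, -0.385,  0.3  ])]
[ 0.555 -0.264  0.   ]
shift [-4.  93.3  0.9] turn [-0.1 -0.4  0.1] |t 11.9 pos [ 0.4653 -0.2222  0.1813] rot [-89.9  -0.1  85.6] w 0.0941 F [-0.  -0.3  0.4] q [-0.56  0.02  1.49  0.    1.63 -2.05]
```

View pics/t9.png

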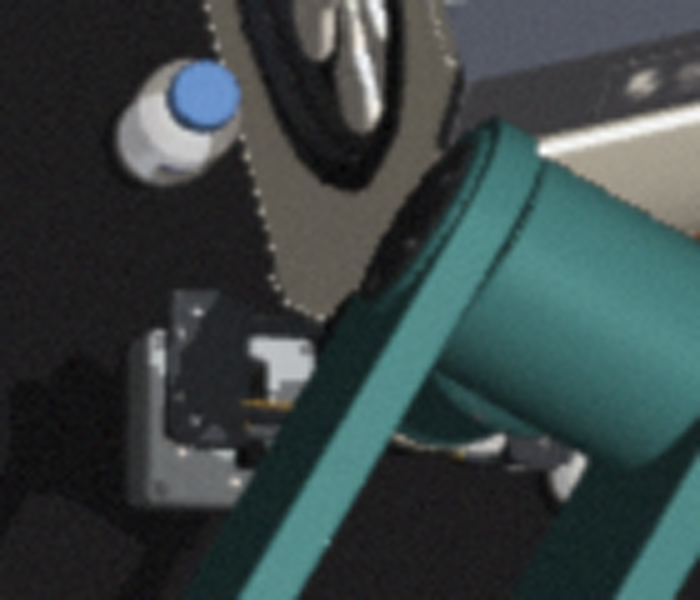

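```bash
python3 -m creep '[[0,15,0,0,-0.5,0,0],[0,30,0,0,-0.5,0,0],[0,45,0,0,-0.5,0,0],[0,45,0,0,-0.5,0,0]]'
python3 - <<'E'
from h import *
import cv2
s=robot.snapshot('scene'); cv2.imwrite('pics/s10.png',cv2.resize(s['color'],None,fx=1.5,fy=1.5))
go(.464,-.226,.088,86)
E
```

```text
time: 12.4
tool_pos: [0.4641, -0.2224, 0.1346]
ee_rot: [-1.567, -0.002, 1.503]
wrist_force: [-0.2, -0.4, 0.6]
width: 0.0937
shift [-3.3 47.8  0.4] turn [-0.1  0.1  0.1] |t 12.45 pos [ 0.4647 -0.2228  0.1358] rot [-89.9  -0.1  86.1] w 0.094 F [1.  0.9 0.2] q [-0.56  0.04  1.56  0.    1.54 -2.06]
```

View pics/s10.png

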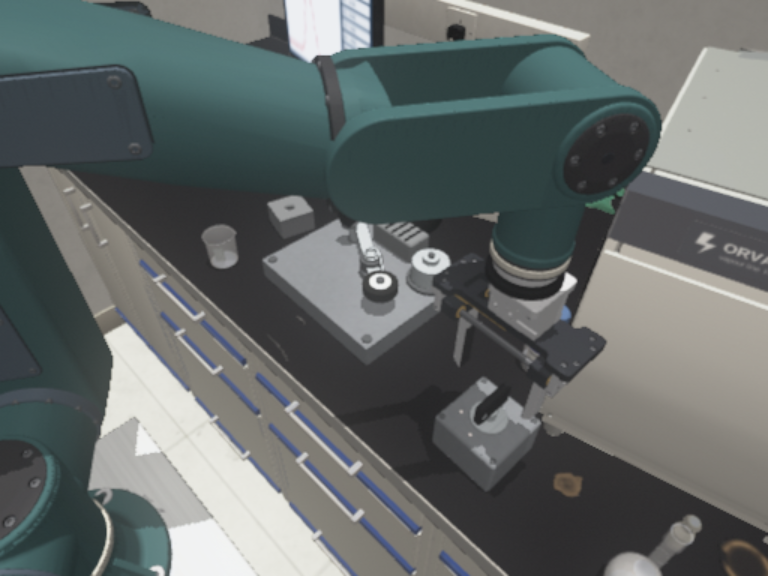

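```bash
python3 -m creep '[[-3,24,0,0,0,0,0],[-3,47,0,0,0,0,60],[-3,47,0,0,0,0,140],[-3,47,0,0,0,0,170]]'; python3 -m creep '[[0,0,0,0,0,0,180],[0,0,0,0,0,0,180],[0,0,0,0,0,0,180]]'
python3 - <<'E'
from h import *
import cv2
s=robot.snapshot('scene'); cv2.imwrite('pics/s11.png',cv2.resize(s['color'][220:330,270:390],None,fx=6,fy=5.4,interpolation=cv2.INTER_CUBIC))
go(.464,-.226,.088,86)
E
```

```text
time: 12.95
tool_pos: [0.4657, -0.2268, 0.0913]
ee_rot: [-1.573, 0.001, 1.502]
wrist_force: [-0.1, 0.6, 0.4]
width: 0.0674
time: 13.32
tool_pos: [0.4652, -0.2264, 0.0904]
ee_rot: [-1.572, 0.0, 1.502]
wrist_force: [-0.5, -0.2, -1.1]
width: 0.037
shift [0.3 2.3 1.2] turn [ 0.   0.1 -0. ] |t 13.38 pos [ 0.4651 -0.2264  0.0903] rot [-90.    0.   86.1] w 0.0333 F [-0.  -0.7 -0.6] q [-0.56  0.07  1.62  0.    1.45 -2.07]
```

View pics/s11.png

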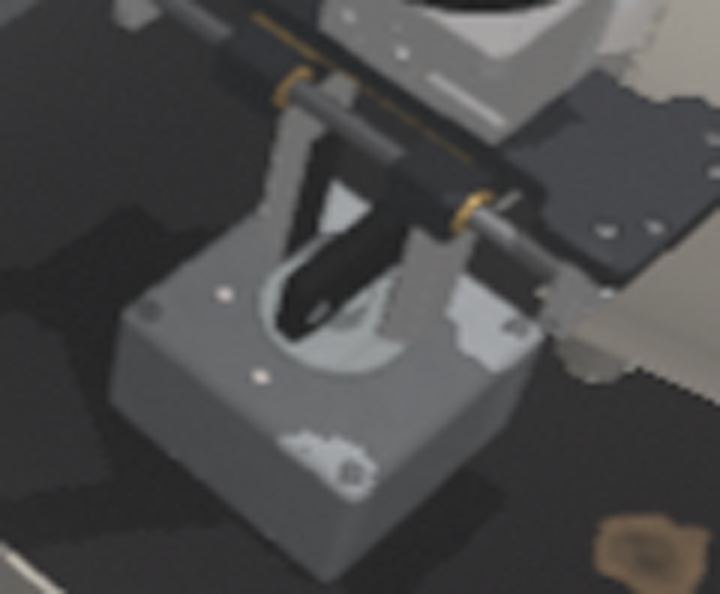

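```bash
python3 -m creep '[[0,4,0,0,0,0,200],[0,4,0,0,0,0,255],[0,4,0,0,0,0,255],[0,4,0,0,0,0,255],[0,4,0,0,0,0,255]]'; python3 -c "
from h import *
go(.464,-.226,.088,86)"
```

```text
time: 14.0
tool_pos: [0.4649, -0.2253, 0.0858]
ee_rot: [-1.57, -0.002, 1.503]
wrist_force: [-0.7, 5.2, 1.3]
width: 0.0121
shift [-0.7 -2.2  0.8] turn [-0.   0.1  0.1] |t 14.0 pos [ 0.4649 -0.2253  0.0858] rot [-90.   -0.1  86.1] w 0.0121 F [-0.7  5.2  1.3] q [-0.56  0.07  1.63  0.    1.44 -2.07]
```

```bash
python3 -m creep '[[0.5,0,0,0,8,0,255],[0.5,0,0,0,17,0,255],[0.5,0,0,0,26,0,255],[0.5,0,0,0,35,0,255],[0.5,0,0,0,44,0,255]]'; python3 -c "
from h import *
go(.464,-.226,.088,23)
print(robot.get_obs()['wrist_torque'])"
```

```text
time: 14.62
tool_pos: [0.4652, -0.2249, 0.0858]
ee_rot: [-1.569, -0.001, 0.73]
wrist_force: [0.0, 5.5, 1.1]
width: 0.012
shift [-1.6 -2.2 -0.1] turn [-0.1 18.8  0.1] |t 14.62 pos [ 0.4652 -0.2249  0.0858] rot [-89.9  -0.1  41.8] w 0.012 F [0.  5.5 1.1] q [-0.56  0.07  1.63  0.    1.44 -1.29]
[ 0.95925619 -0.15436425  0.12932435]
```

Turning further, watching the moment about z for the stop.

```bash
python3 -m creep '[[0,0,0,0,6,0,255],[0,0,0,0,12,0,255],[0,0,0,0,18,0,255],[0,0,0,0,18,0,255]]'; python3 -c "
from h import *
go(.464,-.226,.088,23)
print(robot.get_obs()['wrist_torque'])"; python3 -m creep '[[0,0,0,0,2,0,255],[0,0,0,0,3,0,255],[0,0,0,0,3,0,255]]'; python3 -c "
from h import *
go(.464,-.226,.088,23)
print(robot.get_obs()['wrist_torque'])
import cv2
s=robot.snapshot('scene'); cv2.imwrite('pics/s12.png',cv2.resize(s['color'][220:330,270:390],None,fx=6,fy=5.4,interpolation=cv2.INTER_CUBIC))"
```

```text
time: 15.12
tool_pos: [0.4654, -0.2247, 0.0858]
ee_rot: [-1.569, -0.001, 0.421]
wrist_force: [0.3, 5.3, 0.4]
width: 0.0115
shift [-1.8 -2.2 -0.6] turn [-0.1  1.1  0.1] |t 15.12 pos [ 0.4654 -0.2247  0.0858] rot [-89.9  -0.1  24.1] w 0.0115 F [0.3 5.3 0.4] q [-0.56  0.07  1.63  0.    1.44 -0.98]
[ 1.03711704 -0.20165551  0.25569055]
time: 15.5
tool_pos: [0.4654, -0.2247, 0.0858]
ee_rot: [-1.569, -0.001, 0.37]
wrist_force: [0.1, 4.8, 0.2]
width: 0.012
shift [-1.7 -2.2 -0.7] turn [-0.1 -1.8  0.1] |t 15.5 pos [ 0.4654 -0.2247  0.0858] rot [-89.9  -0.1  21.2] w 0.012 F [0.1 4.8 0.2] q [-0.56  0.07  1.63  0.    1.44 -0.93]
[ 0.93665281 -0.22619663  0.49275717]
```

View pics/s12.png

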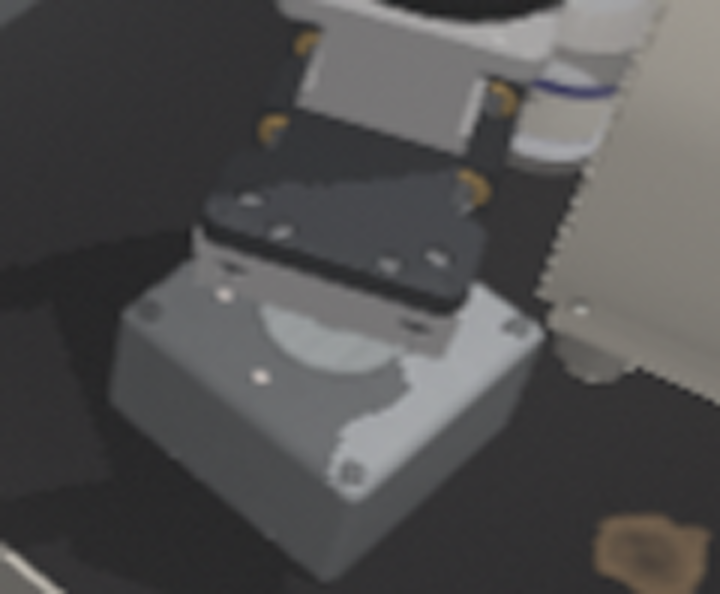

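```bash
python3 -m creep '[[0,0,0,0,1.5,0,255],[0,0,0,0,1.5,0,255]]'; python3 -c "
from h import *
go(.464,-.226,.088,86)
print(robot.get_obs()['wrist_torque'])"; python3 -m creep '[[0,0,0,0,-9,0,255],[0,0,0,0,-18,0,255],[0,0,0,0,-27,0,255],[0,0,0,0,-36,0,255],[0,0,0,0,-45,0,255]]'; python3 -c "
from h import *
go(.464,-.226,.088,86)
print(robot.get_obs()['wrist_torque'])"
```

```text
time: 15.8
tool_pos: [0.4653, -0.2248, 0.0859]
ee_rot: [-1.569, -0.001, 0.344]
wrist_force: [1.5, 5.5, 1.5]
width: 0.0124
shift [-1.6 -2.1 -0.7] turn [ -0.  -66.3   0.1] |t 15.8 pos [ 0.4653 -0.2248  0.0859] rot [-89.9  -0.1  19.7] w 0.0124 F [1.5 5.5 1.5] q [-0.56  0.07  1.63  0.    1.44 -0.9 ]
[ 0.93799084 -0.03191585  0.59217685]
time: 16.42
tool_pos: [0.4649, -0.2251, 0.0858]
ee_rot: [-1.57, -0.001, 1.133]
wrist_force: [-1.2, 4.8, 1.9]
width: 0.0121
shift [-1.2 -2.2  0.4] turn [ -0.  -21.1   0.1] |t 16.43 pos [ 0.4649 -0.2251  0.0858] rot [-89.9  -0.1  64.9] w 0.0121 F [-1.2  4.8  1.9] q [-0.56  0.07  1.63  0.    1.44 -1.69]
[0.82558721 0.11105537 0.0187807 ]
```

```bash
python3 -m creep '[[0,0,0,0,-9,0,255],[0,0,0,0,-17,0,255],[0,0,0,0,-17,0,255],[0,0,0,0,-17,0,150]]'; python3 -c "
from h import *
go(.464,-.226,.088,86)
print(robot.get_obs()['wrist_torque'])";  python3 -m creep '[[0,0,0,0,0,0,100],[0,0,0,0,0,0,100],[0,0,0,0,0,0,100],[0,0,0,0,0,0,100],[0,0,0,0,0,0,100]]'
python3 - <<'E'
from h import *
import cv2
s=robot.snapshot('scene'); cv2.imwrite('pics/s13.png',cv2.resize(s['color'][220:330,270:390],None,fx=6,fy=5.4,interpolation=cv2.INTER_CUBIC))
go(.464,-.226,.088,86)
E
```

```text
time: 16.92
tool_pos: [0.4653, -0.2271, 0.0863]
ee_rot: [-1.572, 0.003, 1.422]
wrist_force: [0.7, -0.7, 0.5]
width: 0.0186
shift [ 0.9 -1.7  1.4] turn [ 0.1 -4.5 -0.2] |t 16.93 pos [ 0.4653 -0.2271  0.0863] rot [-90.1   0.2  81.5] w 0.0186 F [ 0.7 -0.7  0.5] q [-0.56  0.07  1.63 -0.    1.44 -1.98]
[-0.12110752  0.05024469 -0.00241142]
time: 17.55
tool_pos: [0.465, -0.2259, 0.0859]
ee_rot: [-1.571, 0.0, 1.424]
wrist_force: [-0.2, -0.1, 0.4]
width: 0.0566
shift [-0.3 -2.   1. ] turn [ 0.  -4.4 -0. ] |t 17.6 pos [ 0.465  -0.2258  0.086 ] rot [-90.    0.   81.6] w 0.057 F [ 0.3 -0.4  0.5] q [-0.56  0.07  1.63  0.    1.44 -1.99]
```

View pics/s13.png

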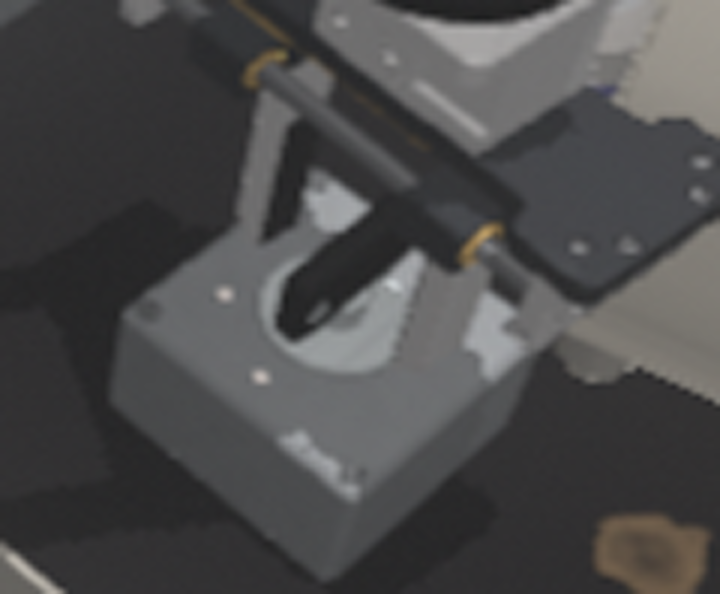

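```bash
python3 -m creep '[[0,-25,0,0,0,0,100],[0,-65,0,0,0,0,100],[0,-110,0,0,0,0,100],[0,-110,0,0,0,0,100],[0,-110,0,0,0,0,100]]'
python3 - <<'E'
from h import *
import cv2
s=robot.snapshot('scene')
a=cv2.resize(s['color'][225:335,275:370],None,fx=4,fy=4,interpolation=cv2.INTER_CUBIC)
b=cv2.resize(s['color'][110:220,170:265],None,fx=4,fy=4,interpolation=cv2.INTER_CUBIC)
cv2.imwrite('pics/s14.png',np.hstack([a,b]))
t=robot.snapshot('top');cv2.imwrite('pics/t14.png',cv2.resize(t['color'][130:250,130:400],None,fx=2.9,fy=2.9,interpolation=cv2.INTER_CUBIC))
for c in ('pin_head','lever_end','key_bow','beaker','bottle'): print(c,[(q['p'],np.round(q['point'],4)) for q in robot.landmark_of(c,'scene')][:2])
go(.464,-.226,.088,86)
E
```

```text
time: 18.23
tool_pos: [0.4647, -0.2256, 0.1952]
ee_rot: [-1.57, -0.0, 1.424]
wrist_force: [1.0, 0.2, 0.3]
width: 0.0573
pin_head [(0.58, array([0.6081, 0.195 , 0.0991]))]
lever_end [(0.78, array([0.6422, 0.2049, 0.0636]))]
key_bow [(0.86, array([ 0.4649, -0.2279,  0.1009])), (0.66, array([ 0.5745,  0.12  , -0.0034]))]
beaker [(0.88, array([0.4331, 0.3501, 0.0007]))]
bottle [(0.73, array([ 0.6458, -0.2063,  0.0017]))]
shift [ -0.6 106.9   0.4] turn [-0.1 -4.4  0.1] |t 18.57 pos [ 0.4647 -0.2256  0.1949] rot [-89.9  -0.1  81.6] w 0.0571 F [ 0.5 -0.3 -0.7] q [-0.56  0.02  1.47  0.    1.66 -1.99]
```

View pics/s14.png

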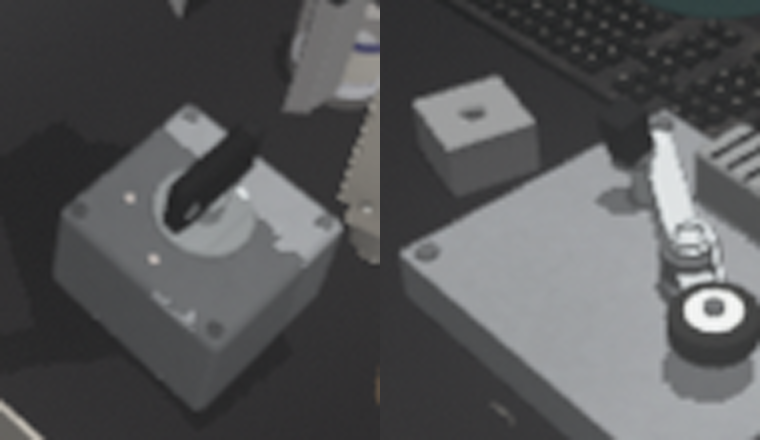

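View pics/t14.png

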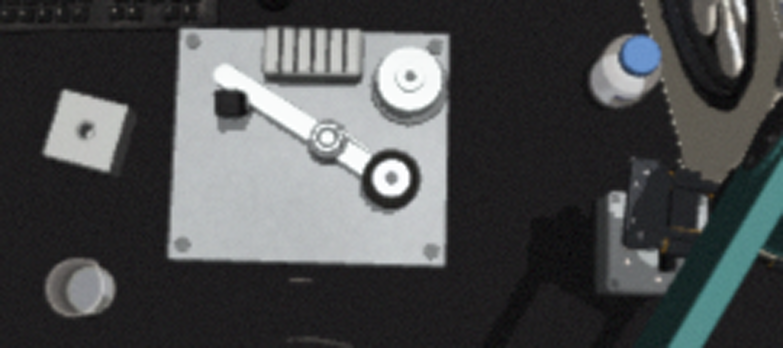

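```bash
python3 -c "
from bench import robot
print(robot.close_job())"
```

```text
the job is handed in; nothing more can be done
None
```

I finished the job and handed it in at about 18.6 s of the 58 s. I took the pin from its stand, swung the lever back with its shank, and set it in the stop hole. Then I turned the key clockwise to its stop and let it return to run.

- **Pin:** I pressed it down until it stopped with about 11 N of upward force. That puts the foot about 32 mm below the mouth, so it is fully home. It leans several degrees under the lever's spring; the clearance in the hole allows that.
- **Lever:** in the last pictures from both cameras it rests against the pin, and the idler wheel is well clear of the roller.
- **Key:** the torque jumped from 0.26 to 0.59 N m over the last 4–5° of turning, which is the start stop. The plate may have slipped a few degrees in the grip on the way back. I turned it back in the grip to within about 5° of run and let go there. The pictures show it back at its starting angle.
- **Beaker and bottle:** both measured within a few mm of where they started, which is within the measuring error.
- **Robot:** it was lifted clear with no contact force.

No final check failed. Two network readings were wrong and I ignored them: one put the stop hole at the bottle, and one put the key at the drive.

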